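Roll the edge strip of a ware board home

ROBOT

A 7-joint arm with a two-finger parallel gripper is mounted at the origin on the work surface. World frame = base frame: x ahead of the robot, y to its left, z up, the work surface at z = 0. Lengths are in m, angles in rad, forces in N, time in s.
With the tool pointing down it reaches from about 0.425 to 0.925 m from the base axis. Payload 6.8 kg.
Tool frame: the origin (TCP) lies at the very end of the fingers, on their centre line; the grasp point (between the pads) lies 19 mm behind it; z points along the fingers, x is the direction in which the jaws open and shut, and the axes are right-handed (so a half turn about z gives the same grasp; the last joint's range is limited). The gripper opens to 85 mm and grips with 20 to 120 N. Pads are 22 mm wide; open, the fingers measure 114 mm over their backs; the gripper's body (76 mm by 85 mm) begins 54 mm behind the grasp point. The pads swing forward as they close: fully open they stand 13 mm farther back than shut.
Start: joints at [-1.449, 0.477, 0.022, 1.555, -0.011, 1.109, -0.083], TCP at [0.154, 0.657, 0.207] pointing down, gripper open.
Joint ranges: [-2.96, 2.96], [-0.34, 2.1], [-1.41, 1.46], [0.24, 2.44], [-1.37, 4.51], [0.17, 1.92], [-2.96, 2.96]. Speed limits (rad/s): [2.39, 2.39, 3.14, 3.14, 3.14, 3.14, 3.14].

INTERFACE

Orientations are given as a rotation vector (axis times angle).
In Python, from bench import get_obs, imaging, hand_in gives the robot as it stands.
- The arm moves only by the tool send_rows, never from a script. Its argument "motion" is a list of rows, each an object with "dp": the shift along the world's x, y, z in m, a list of three; "rot": the turn, a rotation vector about the world's x, y, z in rad, a list of three; "grip": the finger opening in m, from 0 to 0.0854. In form: [{"dp": [dx, dy, dz], "rot": [ax, ay, az], "grip": grip}, ...]. A call has 1 to 20 rows; each row shifts and turns the pose as measured when the row begins; what a row does not reach is not made up. A row lasts 1/8 s, in which the tool goes at most 62.5 mm and 10.7 degrees, less where a joint would pass 70% of its speed; a pose out of reach is approached as far as the arm can. A call is refused whole if a number of a shift passes 0.0625 or a number of a turn 0.188, either way. A call with a gripper value outside its range is refused whole. The fingers move at their own pace and stop on an object; "grip_force" is the grip in N (left out, the last holds). Time passes only in rows, so rows that do not move let the fingers close. It gives the time, the measured TCP pose, the force and the opening at its end, in the units of the state.
- get_obs(): the state, without advancing time (a new reading comes with each control period).
- imaging.grab_frame(name): name is "side" or "top"; returns a dict with "img" (384x512x3 uint8, red, green, blue), "fx", "fy", "cx", "cy" (pixels), "R" (3x3) and "t" (3): a world point X has camera coordinates R X + t. Camera axes: x right, y down, z forward; pixel columns grow to the right and rows downward; lengths in m; the calibration is good to about 2 mm. A picture is of the moment at which its call begins. There is no depth.
- hand_in(): hands the job in, once; it reports no verdict.
The state is a dict: "clock": time; "joints": joint angles; "qvel": joint speeds; "tau": joint torques, N m; "tcp_pos": TCP position; "orientation": TCP orientation; "contact_force": force on the tool from outside, world axes, zero at the start; "moment": the same for the moment, N m; "grip_width": finger opening in m.
Only numpy, scipy, OpenCV 4.12 (cv2) and the standard library are available. Lean on these libraries where they do the work, as an engineer would, in place of code of your own. Each camera call takes 0.05 s, during which the arm holds its last target. There are 200 camera calls.

TASK

Take the hand roller out of its rest and roll it along the linked metal strip on the edge of the clamped board, pressing firmly enough that every link goes down fully home, but not so hard that strip or board is spoiled (stay under 25 N). Press only with the roller, never with the gripper, and leave the crockery alone. Then put the roller back upright in its rest and let go.

Things in the scene. Friction and masses are not known exactly. Their poses are not given: they have to be found in the camera images.
- clamp_stand: Fixed steel stand holding a plywood ware board, 138 x 270 x 20 mm, that spans x -14 to +124 mm, its top 73 mm above the table at y = 0 (roughly: see strip_mid). Origin: on the table straight below the middle of the strip; y along the strip, x across it to the rest of the board, z up. The board does not give. Over 25 N of roller on board or strip spoils it.
- strip_mid (a point): Nominal middle of the strip at the top of a seated link, 78 mm above the table; proud up to 4 mm more; axes as clamp_stand. Strip: y -120 to +120, x -11 to +11 mm, 8 aluminium links 30 mm long, 5 thick. The true board differs, unmeasured: up to 5 mm higher or lower, and tipped about x through the middle by up to 4 degrees either way (ends another 8.4 mm up or down).
- roller: Hand roller, about 280 g, upright in its rest. Black rubber wheel 36 mm across, 30 wide; over it a flat steel guard plate 78 (x) x 70 (y) mm, 42 to 48 mm above the wheel's lowest point; over that an upright square wooden handle 24 x 24 mm, 48 to 112 mm. Origin: lowest point of the wheel; x the way the wheel rolls, y its axle, z up the handle.
- wheel (a joint): Turn of the roller's wheel on its axle, rad, free either way, 0 at the start; 1 rad is 18 mm of rolling. Positive when the roller travels along its own +x.
- rest: Fixed wooden rest: open box, outside 66 (x) x 60 (y) mm, inside 50 x 44, rim 50 mm above the table, on a foot 100 x 90. Origin: on the table under its centre; z up. The roller hangs in it upright, wheel inside, guard plate flat on the rim, wheel's lowest point 8 mm above the table, roller x along rest x (either way round).
- jar: Bystander: white glazed lidded jar, 60 mm across, 85 mm tall. Origin at its underside.
- bowl: Bystander: terracotta bowl, 96 mm across, 45 mm tall. Origin at its underside.
- cup: Bystander: white ceramic cup, 72 mm across, 80 mm tall. Origin at its underside.
- link0 (a joint): How far strip link 0 (centre at y = -105 mm of the clamp stand) has been pressed down, m: 0 fully proud, 0.004 home on its stop; starts between 0 and 0.001. About 9 N down moves it (more if fast); it stays where left and stops hard at home.
- link1 (a joint): How far strip link 1 (centre at y = -75 mm of the clamp stand) has been pressed down, m: 0 fully proud, 0.004 home on its stop; starts between 0 and 0.001. About 9 N down moves it (more if fast); it stays where left and stops hard at home.
- link2 (a joint): How far strip link 2 (centre at y = -45 mm of the clamp stand) has been pressed down, m: 0 fully proud, 0.004 home on its stop; starts between 0 and 0.001. About 9 N down moves it (more if fast); it stays where left and stops hard at home.
- link3 (a joint): How far strip link 3 (centre at y = -15 mm of the clamp stand) has been pressed down, m: 0 fully proud, 0.004 home on its stop; starts between 0 and 0.001. About 9 N down moves it (more if fast); it stays where left and stops hard at home.
- link4 (a joint): How far strip link 4 (centre at y = 15 mm of the clamp stand) has been pressed down, m: 0 fully proud, 0.004 home on its stop; starts between 0 and 0.001. About 9 N down moves it (more if fast); it stays where left and stops hard at home.
- link5 (a joint): How far strip link 5 (centre at y = 45 mm of the clamp stand) has been pressed down, m: 0 fully proud, 0.004 home on its stop; starts between 0 and 0.001. About 9 N down moves it (more if fast); it stays where left and stops hard at home.
- link6 (a joint): How far strip link 6 (centre at y = 75 mm of the clamp stand) has been pressed down, m: 0 fully proud, 0.004 home on its stop; starts between 0 and 0.001. About 9 N down moves it (more if fast); it stays where left and stops hard at home.
- link7 (a joint): How far strip link 7 (centre at y = 105 mm of the clamp stand) has been pressed down, m: 0 fully proud, 0.004 home on its stop; starts between 0 and 0.001. About 9 N down moves it (more if fast); it stays where left and stops hard at home.
Mind the look-alikes: they are no part of the job. Leave any purple look-alike of the roller alone.

How it is judged:
By the outcome, as a careful person would: the job done as asked, in the order asked, and still so for the second after the job is handed in, with the robot touching nothing.
It also fails if it takes over 72 s, if anything falls off the work surface, if the arm or the gripper's body presses on something with over 40 N, if the wrist force passes 120 N, or if a joint passes its speed limit or range.

## Working session

There is one attempt and no reset: what is moved stays moved. The work goes in short steps, Python scripts to look and compute and a tool call to move; the robot and the scene stay as the last step left them, time stands still between calls to the robot, and variables do not carry over. Pictures are saved under pics/ and viewed, about 8 in all and at most 12, crops included, and the job is handed in when it is done.

Besides the shell and the picture viewer there is one more tool, called after ">>>" as name(argument=value, ...) on one line, values as JSON. send_rows: Moves the arm, as the interface text tells. Its arguments: {"type":"object","properties":{"motion":{"type":"array","items":{"type":"object","properties":{"dp":{"type":"array","items":{"type":"number"}},"rot":{"type":"array","items":{"type":"number"}},"grip":{"type":"number"}}}},"grip_force":{"type":"number"}},"required":["motion"]}

```bash
ls; mkdir -p pics
cat > h.py <<'E'
import numpy as np, cv2
from bench import get_obs, imaging
def grab(n,save=None):
    f=imaging.grab_frame(n)
    if save: cv2.imwrite(f'pics/{save}.png',cv2.cvtColor(f['img'],cv2.COLOR_RGB2BGR))
    return f
def ray(f,u,v):
    R=np.array(f['R']);t=np.array(f['t'])
    d=R.T@np.array([(u-f['cx'])/f['fx'],(v-f['cy'])/f['fy'],1.]);return -R.T@t,d
def onz(f,u,v,z):
    o,d=ray(f,u,v);return o+d*(z-o[2])/d[2]
def tri(f,p,g,q):
    o,d=ray(f,*p);a,b=ray(g,*q)
    s=np.linalg.lstsq(np.c_[d,-b],a-o,rcond=None)[0]
    P,Q=o+s[0]*d,a+s[1]*b;return (P+Q)/2,np.linalg.norm(P-Q)
def proj(f,X):
    c=np.array(f['R'])@np.array(X)+np.array(f['t']);return f['fx']*c[0]/c[2]+f['cx'],f['fy']*c[1]/c[2]+f['cy']
E
python3 - <<'E'
from h import *
import pickle
a=grab('top','top0');b=grab('side','side0')
pickle.dump((a,b),open('f0.pkl','wb'))
for f in(a,b):print(f['fx'],f['cx'],f['cy'],np.round(-np.array(f['R']).T@f['t'],3),np.round(f['R'],3).tolist())
o=get_obs()
print({k:np.round(v,4).tolist() for k,v in o.items()})
cv2.imwrite('pics/both.png',cv2.resize(cv2.cvtColor(np.vstack([a['img'],b['img']]),cv2.COLOR_RGB2BGR),(400,600)))
E
```

```text
pics
362.34408492684713 259.9160709182965 193.9980950667184 [0.495 0.063 1.035] [[-0.004, -1.0, 0.011], [-0.997, 0.003, -0.071], [0.071, -0.011, -0.997]]
429.72633935851275 252.1790947508116 191.54656689913963 [ 0.463 -0.884  1.045] [[0.994, -0.112, -0.01], [-0.087, -0.706, -0.703], [0.072, 0.699, -0.711]]
{'clock': 0.1, 'joints': [-1.4491, 0.4777, 0.0224, 1.5563, -0.0115, 1.1093, -0.0831], 'qvel': [-0.0009, -0.0016, 0.0015, -0.0028, -0.0002, -0.0, 0.0008], 'tau': [0.0047, -59.7768, 1.6135, -28.196, 0.0127, 0.005, 0.0], 'tcp_pos': [0.1536, 0.6567, 0.2064], 'orientation': [2.4606, 1.9515, -0.0018], 'contact_force': [0.0331, -0.1183, 0.3933], 'moment': [0.0019, 0.057, -0.048], 'grip_width': 0.0855}
```

View pics/top0.png

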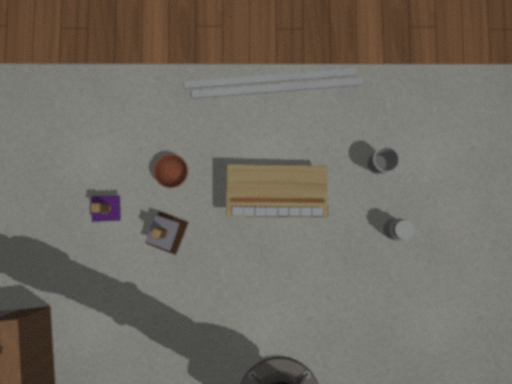

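View pics/side0.png

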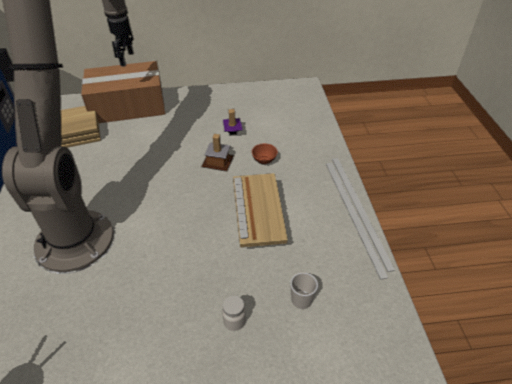

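Two candidates for the roller: the grey-plated one (top 165,233; side 217,150) and the purple one (top 105,208; side 232,122). The grey steel plate on a brown rest fits the description. I'll confirm it in an enlarged crop.

Run:
```python
import pickle
from h import *
a,b=pickle.load(open('f0.pkl','rb'))
def c(f,x,y,w,h,W,H):return cv2.resize(cv2.cvtColor(f['img'],cv2.COLOR_RGB2BGR)[y:y+h,x:x+w],(W,H),interpolation=cv2.INTER_CUBIC)
A=np.hstack([c(a,85,185,120,75,480,300),c(b,195,100,64,75,256,300)])
B=np.hstack([c(a,215,155,120,70,480,280),c(b,225,170,64,80,224,280),np.zeros((280,32,3),np.uint8)])
cv2.imwrite('pics/crop1.png',np.vstack([A,B]))
```

```text
(no output)
```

View pics/crop1.png

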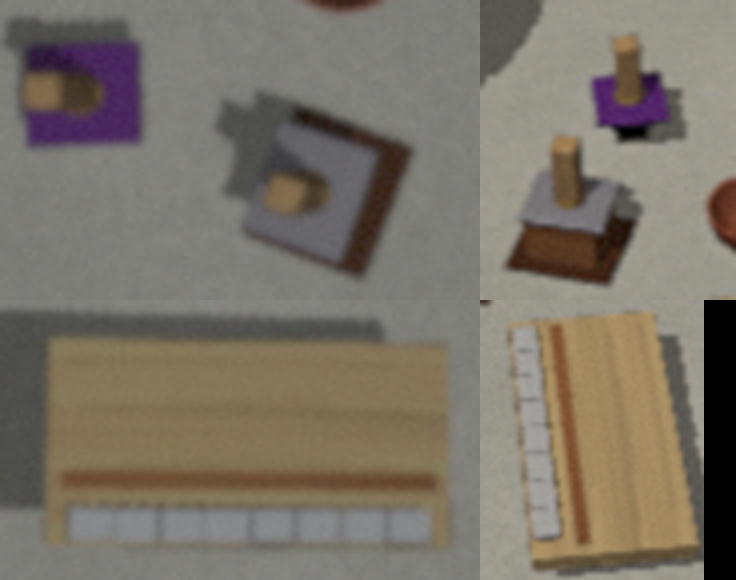

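Crop: the grey-plate roller stands in a brown rest (crop 310,190) and is the one meant. The purple one stands free and is left alone. The eight links run along the near edge of the board.

Run:
```python
import pickle
from h import *
a,b=pickle.load(open('f0.pkl','rb'))
T=lambda x,y:(85+x/4-.4,185+y/4-.4)
S=lambda x,y:(195+(x-480)/4-.4,100+y/4-.4)
T2=lambda x,y:(215+x/4-.4,155+(y-300)/4-.4)
S2=lambda x,y:(225+(x-480)/3.5-.4,170+(y-300)/3.5-.4)
def m(n,p,q):
    X,e=tri(a,p,b,q);print(n,np.round(X*1000,1),'gap',round(e*1000,1));return X
m('handletop',T(285,195),S(567,142))
# plate corners: T list order image TL,TR,BR,BL ; side: camera looks +y, image right=+x, up = +y. top-left(T)= +x,+y
P=[m('pl',T(*p),S(*q)) for p,q in [((285,122),(622,185)),((380,152),(602,232)),((345,262),(523,218)),((246,232),(545,170))]]
P=np.array(P);print('centre',P.mean(0),'sides',[np.linalg.norm(P[i]-P[(i+1)%4]) for i in range(4)],[np.degrees(np.arctan2(*(P[(i+1)%4]-P[i])[[1,0]])) for i in range(4)])
for n,p,q in [('strip+y out',(68,543),(512,328)),('strip+y in',(68,508),(537,326)),('-y out',(430,543),(533,540)),('-y in',(432,508),(560,537)),('board +y near',(47,543),(508,320)),('board -y near',(447,546),(536,570)),('board +y far',(47,340),(655,313)),('board -y far',(447,345),(700,550))]: m(n,T2(*p),S2(*q))
```

```text
handletop [462.3 312.6 122.4] gap 0.7
pl [508.7 332.2  53.8] gap 0.4
pl [487.2 267.8  55.2] gap 1.7
pl [416.8 288.8  60.9] gap 3.0
pl [438. 355.  60.] gap 5.2
centre [0.46266454 0.31095873 0.05746724] sides [np.float64(0.06786260746539216), np.float64(0.07375492253825547), np.float64(0.06946371620371135), np.float64(0.07457415606693697)] [np.float64(-108.42597193627306), np.float64(163.37299846586214), np.float64(72.24485181140143), np.float64(-17.883630002435105)]
strip+y out [506.6 125.7  89.6] gap 0.0
strip+y in [529.6 125.8  89.5] gap 0.4
-y out [ 504.7 -113.    75.3] gap 2.2
-y in [ 527.4 -114.2   77.5] gap 3.2
board +y near [505.3 139.6  87.1] gap 2.8
board -y near [ 504.  -128.2   55. ] gap 0.1
board +y far [642.  140.6  79.3] gap 1.1
board -y far [ 640.1 -129.2   61.9] gap 0.1
```

Measurements agree with the given sizes (plate top ~57 mm, handle top ~122 mm, board tipped about 3° with its +y end high). Moving above the handle, with the jaws along roller x (about -17.5°).

>>> send_rows(motion=[{"dp": [0.031, -0.0345, 0], "rot": [0, 0, -0.165], "grip": 0.0854}, {"dp": [0.031, -0.0345, 0], "rot": [0, 0, -0.165], "grip": 0.0854}, {"dp": [0.031, -0.0345, 0], "rot": [0, 0, -0.165], "grip": 0.0854}, {"dp": [0.031, -0.0345, 0], "rot": [0, 0, -0.165], "grip": 0.0854}, {"dp": [0.031, -0.0345, 0], "rot": [0, 0, -0.165], "grip": 0.0854}, {"dp": [0.031, -0.0345, 0], "rot": [0, 0, -0.165], "grip": 0.0854}, {"dp": [0.031, -0.0345, 0], "rot": [0, 0, -0.165], "grip": 0.0854}, {"dp": [0.031, -0.0345, 0], "rot": [0, 0, -0.165], "grip": 0.0854}, {"dp": [0.031, -0.0345, 0], "rot": [0, 0, -0.165], "grip": 0.0854}, {"dp": [0.031, -0.0345, 0], "rot": [0, 0, -0.165], "grip": 0.0854}, {"dp": [0, 0, 0], "rot": [0, 0, 0], "grip": 0.0854}])

```text
clock: 1.48
tcp_pos: [0.468, 0.2966, 0.2026]
orientation: [3.09, -0.566, -0.008]
contact_force: [-0.2, -0.2, -0.0]
grip_width: 0.0857
```

```bash
cat >> h.py <<'E'
from scipy.spatial.transform import Rotation as Ro
def st():
    o=get_obs();M=Ro.from_rotvec(o['orientation']).as_matrix()
    print('t',round(o['clock'],2),'tcp',np.round(np.array(o['tcp_pos'])*1e3,1),'toolx',np.round(np.degrees(np.arctan2(M[1,0],M[0,0])),1),'z',np.round(M[:,2],4),'F',np.round(o['contact_force'],1),'M',np.round(o['moment'],2),'w',round(o['grip_width']*1e3,1),'q',np.round(o['joints'],2))
    return o,M
E
python3 -c "
from h import *
st()"
```

```text
t 1.48 tcp [468.  296.6 202.6] toolx -20.8 z [-5.3e-03  7.0e-04 -1.0e+00] F [-0.2 -0.2 -0. ] M [0.   0.01 0.08] w 85.7 q [-1.09  0.31  0.51  1.88 -0.18  1.01 -0.86]
```

>>> send_rows(motion=[{"dp": [-0.0055, 0.0155, 0], "rot": [0, -0.0053, 0.058], "grip": 0.0854}, {"dp": [0, 0, -0.03], "rot": [0, 0, 0], "grip": 0.0854}, {"dp": [0, 0, -0.03], "rot": [0, 0, 0], "grip": 0.0854}, {"dp": [0, 0, 0], "rot": [0, 0, 0], "grip": 0.0854}])

```text
clock: 1.98
tcp_pos: [0.4571, 0.3212, 0.1407]
orientation: [-3.107, 0.44, 0.004]
contact_force: [0.1, -0.1, 0.2]
grip_width: 0.0852
```

```bash
python3 -c "
from h import *
o,M=st()
a=grab('top');b=grab('side')
for f in (a,b):print(np.round(proj(f,o['tcp_pos']),1))
c=lambda f,x,y:cv2.resize(cv2.cvtColor(f['img'],cv2.COLOR_RGB2BGR)[y:y+80,x:x+80],(400,400),interpolation=cv2.INTER_CUBIC)
cv2.imwrite('pics/g1.png',np.hstack([c(a,115,195),c(b,175,95)]))
"
```

```text
t 1.98 tcp [457.1 321.2 140.7] toolx -16.1 z [-0.0019  0.0036 -1.    ] F [ 0.1 -0.1  0.2] M [-0.01 -0.02  0.02] w 85.2 q [-1.08  0.39  0.46  1.93 -0.22  0.88 -0.79]
[150.2 235.6]
[214.2 129.5]
```

View pics/g1.png

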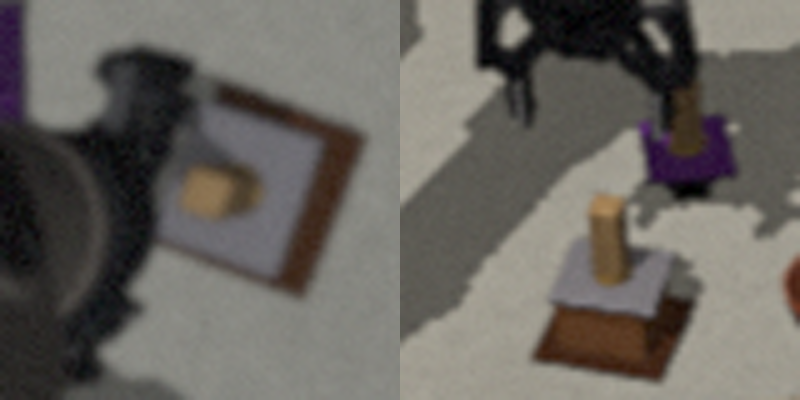

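```bash
python3 -c "
from h import *
o,M=st()
a=grab('top');b=grab('side')
p=o['tcp_pos']
for s in(-1,1):
  for back in(0,.013,.03):
    X=p+M[:,0]*s*.045-M[:,2]*back
    u=proj(a,X);v=proj(b,X);print(s,back,np.round([(u[0]-115)*5,(u[1]-195)*5]),np.round([(v[0]-175)*5+400,(v[1]-95)*5]))
for X in([.4625,.312,.12],):print(proj(a,X),proj(b,X))
"
```

```text
t 2.08 tcp [459.2 321.7 143.1] toolx -16.2 z [ 0.0015  0.0065 -1.    ] F [0.8 0.2 0.1] M [-0.01 -0.02  0.  ] w 85.7 q [-1.08  0.38  0.46  1.92 -0.22  0.88 -0.79]
-1 0 [146. 289.] [536. 163.]
-1 0.013 [138. 291.] [534. 148.]
-1 0.03 [127. 295.] [532. 127.]
1 0 [201. 110.] [663. 175.]
1 0.013 [194. 110.] [662. 160.]
1 0.03 [184. 110.] [660. 140.]
(np.float64(156.35362402136428), np.float64(233.11246649896304)) (np.float64(216.35627481082793), np.float64(135.74632200720575))
```

>>> send_rows(motion=[{"dp": [0.003, -0.0095, 0], "rot": [-0.005, 0, -0.02], "grip": 0.0854}, {"dp": [0, 0, 0], "rot": [0, 0, 0], "grip": 0.0854}, {"dp": [0, 0, 0], "rot": [0, 0, 0], "grip": 0.0854}])

```text
clock: 2.55
tcp_pos: [0.4649, 0.3113, 0.1462]
orientation: [-3.099, 0.479, -0.008]
contact_force: [0.2, 0.4, -0.4]
grip_width: 0.0853
```

```bash
python3 -c "
from h import *
for i in range(3):
  st(); grab('top')
"
```

```text
t 2.55 tcp [464.9 311.3 146.2] toolx -17.6 z [ 0.006   0.0048 -1.    ] F [ 0.2  0.4 -0.4] M [ 0.01  0.02 -0.04] w 85.3 q [-1.07  0.38  0.47  1.93 -0.22  0.88 -0.8 ]
t 2.6 tcp [464.9 311.1 146.1] toolx -17.6 z [ 0.006   0.0046 -1.    ] F [-0.   0.9  0.1] M [-0.04 -0.04  0.03] w 85.4 q [-1.07  0.38  0.47  1.93 -0.22  0.88 -0.8 ]
t 2.65 tcp [464.8 311.2 146. ] toolx -17.6 z [ 0.0058  0.0044 -1.    ] F [ 0.2  0.3 -1.1] M [-0.05 -0.03  0.01] w 85.2 q [-1.07  0.38  0.47  1.93 -0.22  0.88 -0.8 ]
```

>>> send_rows(motion=[{"dp": [-0.001, 0, -0.0125], "rot": [-0.0045, 0.006, 0], "grip": 0.0854}, {"dp": [-0.001, 0, -0.0125], "rot": [0, 0, 0], "grip": 0.0854}, {"dp": [0, 0, -0.0125], "rot": [0, 0, 0], "grip": 0.0854}, {"dp": [0, 0, -0.0125], "rot": [0, 0, 0], "grip": 0.0854}, {"dp": [0, 0, -0.0125], "rot": [0, 0, 0], "grip": 0.0854}, {"dp": [0, 0, -0.007], "rot": [0, 0, 0], "grip": 0.0854}, {"dp": [0, 0, 0], "rot": [0, 0, 0], "grip": 0.0854}, {"dp": [0, 0, 0], "rot": [0, 0, 0], "grip": 0.0854}])

```text
clock: 3.7
tcp_pos: [0.4616, 0.3108, 0.07]
orientation: [3.102, -0.479, -0.004]
contact_force: [-0.6, -0.2, -0.1]
grip_width: 0.0857
```

```bash
python3 -c "
from h import *
st()
"
```

```text
t 3.7 tcp [461.6 310.8  70. ] toolx -17.5 z [-0.0026 -0.0024 -1.    ] F [-0.6 -0.2 -0.1] M [-0.    0.01 -0.02] w 85.7 q [-1.03  0.49  0.42  1.98 -0.29  0.74 -0.75]
```

>>> send_rows(motion=[{"dp": [0.0005, 0.0005, -0.005], "rot": [0.0024, -0.0026, 0], "grip": 0.0854}, {"dp": [0, 0, 0], "rot": [0, 0, 0], "grip": 0.06}, {"dp": [0, 0, 0], "rot": [0, 0, 0], "grip": 0.04}, {"dp": [0, 0, 0], "rot": [0, 0, 0], "grip": 0.03}, {"dp": [0, 0, 0], "rot": [0, 0, 0], "grip": 0.015}, {"dp": [0, 0, 0], "rot": [0, 0, 0], "grip": 0.0}, {"dp": [0, 0, 0], "rot": [0, 0, 0], "grip": 0.0}, {"dp": [0, 0, 0], "rot": [0, 0, 0], "grip": 0.0}], grip_force=80)

```text
clock: 4.7
tcp_pos: [0.4627, 0.312, 0.0659]
orientation: [-3.103, 0.479, -0.002]
contact_force: [-0.1, -0.0, 0.4]
grip_width: 0.0228
```

```bash
python3 -c "
from h import *
st()
"
```

```text
t 4.7 tcp [462.7 312.   65.9] toolx -17.5 z [ 0.0016  0.0018 -1.    ] F [-0.1 -0.   0.4] M [0.02 0.06 0.  ] w 22.8 q [-1.03  0.49  0.42  1.98 -0.29  0.72 -0.74]
```

>>> send_rows(motion=[{"dp": [0, 0, 0.012], "rot": [0, 0, 0], "grip": 0}, {"dp": [0, 0, 0.018], "rot": [0, 0, 0], "grip": 0}, {"dp": [0, 0, 0.018], "rot": [0, 0, 0], "grip": 0}, {"dp": [0, 0, 0.018], "rot": [0, 0, 0], "grip": 0}, {"dp": [0, 0, 0.018], "rot": [0, 0, 0], "grip": 0}, {"dp": [0, 0, 0.018], "rot": [0, 0, 0], "grip": 0}, {"dp": [0, 0, 0.006], "rot": [0, 0, 0], "grip": 0}, {"dp": [0, 0, 0], "rot": [0, 0, 0], "grip": 0}])

```text
clock: 5.7
tcp_pos: [0.4621, 0.3105, 0.1829]
orientation: [-3.102, 0.481, -0.003]
contact_force: [-0.7, -0.3, -4.2]
grip_width: 0.0224
```

```bash
python3 -c "
from h import *
st()
"
```

```text
t 5.7 tcp [462.1 310.5 182.9] toolx -17.6 z [ 0.0022  0.0027 -1.    ] F [-0.7 -0.3 -4.2] M [ 0.06 -0.03 -0.01] w 22.4 q [-1.1   0.33  0.49  1.9  -0.19  0.96 -0.83]
```

>>> send_rows(motion=[{"dp": [0.0054, -0.0192, 0], "rot": [0, 0, -0.122], "grip": 0}, {"dp": [0.0054, -0.0192, 0], "rot": [0, 0, -0.122], "grip": 0}, {"dp": [0.0054, -0.0192, 0], "rot": [0, 0, -0.122], "grip": 0}, {"dp": [0.0054, -0.0192, 0], "rot": [0, 0, -0.122], "grip": 0}, {"dp": [0.0054, -0.0192, 0], "rot": [0, 0, -0.122], "grip": 0}, {"dp": [0.0054, -0.0192, 0], "rot": [0, 0, -0.122], "grip": 0}, {"dp": [0.0054, -0.0192, 0], "rot": [0, 0, -0.122], "grip": 0}, {"dp": [0.0054, -0.0192, 0], "rot": [0, 0, -0.122], "grip": 0}, {"dp": [0.0054, -0.0192, 0], "rot": [0, 0, -0.122], "grip": 0}, {"dp": [0.0054, -0.0192, 0], "rot": [0, 0, -0.122], "grip": 0}, {"dp": [0, 0, 0], "rot": [0, 0, 0], "grip": 0}, {"dp": [0, 0, 0], "rot": [0, 0, 0], "grip": 0}])

```text
clock: 7.2
tcp_pos: [0.5106, 0.1113, 0.1759]
orientation: [2.223, -2.207, -0.008]
contact_force: [-0.2, -0.2, -3.1]
grip_width: 0.0231
```

```bash
python3 -c "
from h import *
st()
import pickle
a=grab('top');b=grab('side')
c=lambda f,x,y:cv2.resize(cv2.cvtColor(f['img'],cv2.COLOR_RGB2BGR)[y:y+100,x:x+100],(400,400),interpolation=cv2.INTER_CUBIC)
cv2.imwrite('pics/g2.png',np.hstack([c(a,190,145),c(b,205,110)]))
"
```

```text
t 7.2 tcp [510.6 111.3 175.9] toolx -89.6 z [-0.0096 -0.0026 -1.    ] F [-0.2 -0.2 -3.1] M [-0.02  0.02  0.02] w 23.1 q [-1.    0.35  0.83  1.98 -0.31  0.95 -1.57]
```

View pics/g2.png

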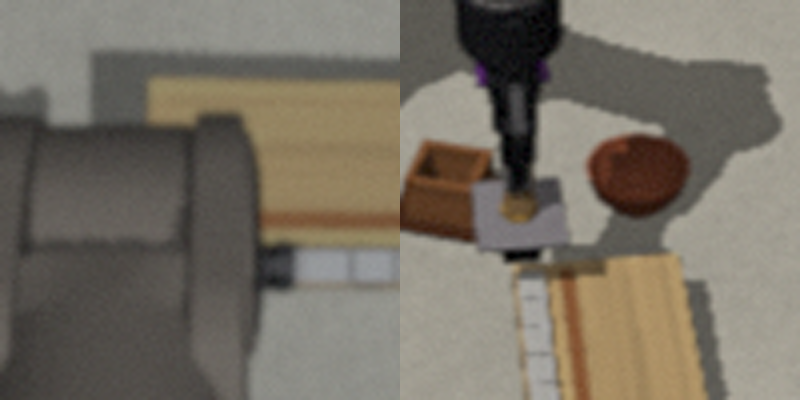

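>>> send_rows(motion=[{"dp": [0.004, 0, -0.005], "rot": [0.0013, -0.0048, -0.007], "grip": 0}, {"dp": [0.004, 0, -0.005], "rot": [0.0013, -0.0048, -0.007], "grip": 0}, {"dp": [0, 0, -0.005], "rot": [0, 0, 0], "grip": 0}, {"dp": [0, 0, -0.003], "rot": [0, 0, 0], "grip": 0}, {"dp": [0, 0, 0], "rot": [0, 0, 0], "grip": 0}, {"dp": [0, 0, 0], "rot": [0, 0, 0], "grip": 0}])

```text
clock: 8.05
tcp_pos: [0.5188, 0.1129, 0.1562]
orientation: [-2.217, 2.226, 0.0]
contact_force: [0.8, 0.9, -3.5]
grip_width: 0.023
```

```bash
python3 -c "
from h import *
st()
"
```

```text
t 8.05 tcp [518.8 112.9 156.2] toolx -90.2 z [ 0.e+00  4.e-04 -1.e+00] F [ 0.8  0.9 -3.5] M [-0.01  0.01 -0.  ] w 23.0 q [-0.97  0.39  0.81  1.99 -0.35  0.91 -1.55]
```

>>> send_rows(motion=[{"dp": [0, 0, -0.002], "rot": [0, 0, 0], "grip": 0}, {"dp": [0, 0, -0.0015], "rot": [0, 0, 0], "grip": 0}, {"dp": [0, 0, -0.0015], "rot": [0, 0, 0], "grip": 0}, {"dp": [0, 0, -0.001], "rot": [0, 0, 0], "grip": 0}, {"dp": [0, 0, -0.001], "rot": [0, 0, 0], "grip": 0}])

```text
clock: 8.68
tcp_pos: [0.519, 0.113, 0.1491]
orientation: [-2.216, 2.225, 0.0]
contact_force: [0.8, 0.4, -3.7]
grip_width: 0.0229
```

>>> send_rows(motion=[{"dp": [0, 0, -0.001], "rot": [0, 0, 0], "grip": 0}, {"dp": [0, 0, -0.001], "rot": [0, 0, 0], "grip": 0}])

```text
clock: 8.93
tcp_pos: [0.5191, 0.113, 0.147]
orientation: [-2.216, 2.225, 0.0]
contact_force: [-0.7, -0.1, -3.5]
grip_width: 0.0226
```

>>> send_rows(motion=[{"dp": [0, 0, -0.001], "rot": [0, 0, 0], "grip": 0}, {"dp": [0, 0, -0.001], "rot": [0, 0, 0], "grip": 0}])

```text
clock: 9.18
tcp_pos: [0.5196, 0.113, 0.1461]
orientation: [-2.215, 2.224, 0.001]
contact_force: [-3.4, -0.7, 6.0]
grip_width: 0.0229
```

>>> send_rows(motion=[{"dp": [0, 0, -0.001], "rot": [0, 0, 0], "grip": 0}])

```text
clock: 9.3
tcp_pos: [0.5196, 0.113, 0.1457]
orientation: [-2.215, 2.225, 0.002]
contact_force: [-1.8, -1.0, 5.4]
grip_width: 0.0227
```

>>> send_rows(motion=[{"dp": [0, 0, -0.001], "rot": [0, 0, 0], "grip": 0}])

```text
clock: 9.43
tcp_pos: [0.5196, 0.113, 0.1453]
orientation: [-2.215, 2.225, 0.003]
contact_force: [-2.6, -0.3, 5.8]
grip_width: 0.0229
```

>>> send_rows(motion=[{"dp": [0, 0, -0.001], "rot": [0, 0, 0], "grip": 0}, {"dp": [0, 0, -0.001], "rot": [0, 0, 0], "grip": 0}, {"dp": [0, 0, -0.001], "rot": [0, 0, 0], "grip": 0}, {"dp": [0, 0, -0.001], "rot": [0, 0, 0], "grip": 0}, {"dp": [0, 0, -0.001], "rot": [0, 0, 0], "grip": 0}])

```text
clock: 10.05
tcp_pos: [0.5197, 0.113, 0.1434]
orientation: [-2.213, 2.224, 0.009]
contact_force: [-2.8, 0.2, 4.7]
grip_width: 0.0228
```

>>> send_rows(motion=[{"dp": [0, 0, -0.001], "rot": [0, 0, 0], "grip": 0}, {"dp": [0, 0, -0.001], "rot": [0, 0, 0], "grip": 0}])

```text
clock: 10.3
tcp_pos: [0.5199, 0.113, 0.1431]
orientation: [-2.212, 2.224, 0.011]
contact_force: [-4.3, -0.6, 10.5]
grip_width: 0.0228
```

>>> send_rows(motion=[{"dp": [0, 0, -0.001], "rot": [0, 0, 0], "grip": 0}, {"dp": [0, 0, -0.001], "rot": [0, 0, 0], "grip": 0}])

```text
clock: 10.55
tcp_pos: [0.52, 0.1128, 0.1431]
orientation: [-2.211, 2.224, 0.014]
contact_force: [-5.3, -0.5, 10.9]
grip_width: 0.023
```

```bash
python3 -c "
from h import *
st()
"
```

```text
t 10.55 tcp [520.  112.8 143.1] toolx -90.3 z [-0.0025  0.0104 -0.9999] F [-5.3 -0.5 10.9] M [-0.17  1.29  0.06] w 23.0 q [-0.95  0.41  0.79  2.   -0.39  0.89 -1.52]
```

>>> send_rows(motion=[{"dp": [-0.0003, -0.002, -0.001], "rot": [-0.002, 0, 0], "grip": 0}, {"dp": [-0.0003, -0.002, -0.001], "rot": [-0.002, 0, 0], "grip": 0}, {"dp": [-0.0003, -0.002, -0.001], "rot": [-0.002, 0, 0], "grip": 0}, {"dp": [-0.0003, -0.002, -0.001], "rot": [-0.002, 0, 0], "grip": 0}])

```text
clock: 11.05
tcp_pos: [0.5197, 0.1054, 0.1428]
orientation: [-2.213, 2.226, 0.01]
contact_force: [-4.1, 0.7, 7.1]
grip_width: 0.0227
```

>>> send_rows(motion=[{"dp": [-0.0003, -0.002, -0.001], "rot": [-0.002, 0, 0], "grip": 0}, {"dp": [-0.0003, -0.002, -0.001], "rot": [-0.002, 0, 0], "grip": 0}, {"dp": [-0.0003, -0.002, -0.001], "rot": [-0.002, 0, 0], "grip": 0}])

```text
clock: 11.42
tcp_pos: [0.5197, 0.103, 0.1428]
orientation: [-2.213, 2.224, 0.011]
contact_force: [-2.8, 3.3, 8.5]
grip_width: 0.0225
```

```bash
python3 -c "
from h import *
st()
"
```

```text
t 11.43 tcp [519.7 103.  142.8] toolx -90.3 z [-0.0018  0.0083 -1.    ] F [-2.8  3.3  8.5] M [1.24 0.99 0.  ] w 22.5 q [-0.93  0.4   0.79  2.   -0.38  0.88 -1.51]
```

>>> send_rows(motion=[{"dp": [-0.0003, -0.003, -0.001], "rot": [-0.001, 0, 0], "grip": 0}, {"dp": [-0.0003, -0.003, -0.001], "rot": [-0.001, 0, 0], "grip": 0}, {"dp": [-0.0003, -0.003, -0.001], "rot": [-0.001, 0, 0], "grip": 0}, {"dp": [-0.0003, -0.003, -0.001], "rot": [-0.001, 0, 0], "grip": 0}])

```text
clock: 11.92
tcp_pos: [0.5196, 0.1011, 0.1427]
orientation: [-2.212, 2.212, 0.024]
contact_force: [-2.3, 5.8, 8.1]
grip_width: 0.0225
```

>>> send_rows(motion=[{"dp": [-0.0003, -0.003, -0.001], "rot": [-0.001, 0, 0], "grip": 0}, {"dp": [-0.0003, -0.003, -0.001], "rot": [-0.001, 0, 0], "grip": 0}, {"dp": [-0.0003, -0.003, -0.001], "rot": [-0.001, 0, 0], "grip": 0}, {"dp": [-0.0003, -0.003, -0.001], "rot": [-0.001, 0, 0], "grip": 0}])

```text
clock: 12.42
tcp_pos: [0.5195, 0.0971, 0.1425]
orientation: [-2.212, 2.202, 0.033]
contact_force: [-3.1, 2.5, 7.6]
grip_width: 0.0231
```

```bash
python3 -c "
from h import *
st()
"
```

```text
t 12.43 tcp [519.5  97.1 142.5] toolx -89.7 z [-8.000e-04  2.950e-02 -9.996e-01] F [-3.1  2.5  7.6] M [ 0.75  0.9  -0.03] w 23.1 q [-0.9   0.39  0.78  2.01 -0.4   0.88 -1.47]
```

>>> send_rows(motion=[{"dp": [-0.0003, -0.004, -0.001], "rot": [-0.007, 0, 0], "grip": 0}, {"dp": [-0.0003, -0.004, -0.001], "rot": [-0.007, 0, 0], "grip": 0}, {"dp": [-0.0003, -0.004, -0.001], "rot": [-0.007, 0, 0], "grip": 0}, {"dp": [-0.0003, -0.004, -0.001], "rot": [-0.007, 0, 0], "grip": 0}])

```text
clock: 12.92
tcp_pos: [0.5194, 0.0823, 0.1417]
orientation: [-2.224, 2.213, 0.006]
contact_force: [-2.9, 0.4, 6.9]
grip_width: 0.0225
```

>>> send_rows(motion=[{"dp": [-0.0003, -0.004, -0.001], "rot": [-0.005, 0, 0], "grip": 0}, {"dp": [-0.0003, -0.004, -0.001], "rot": [-0.005, 0, 0], "grip": 0}, {"dp": [-0.0003, -0.004, -0.001], "rot": [-0.005, 0, 0], "grip": 0}, {"dp": [-0.0003, -0.004, -0.001], "rot": [-0.005, 0, 0], "grip": 0}])

```text
clock: 13.42
tcp_pos: [0.5195, 0.0704, 0.1412]
orientation: [2.226, -2.212, 0.007]
contact_force: [-3.7, 4.0, 7.1]
grip_width: 0.0229
```

```bash
python3 -c "
from h import *
st()
"
```

```text
t 13.43 tcp [519.5  70.4 141.2] toolx -89.6 z [ 0.0012 -0.0055 -1.    ] F [-3.7  4.   7.1] M [ 1.07  1.03 -0.  ] w 22.9 q [-0.89  0.4   0.8   2.02 -0.36  0.87 -1.45]
```

>>> send_rows(motion=[{"dp": [-0.0003, -0.004, -0.0012], "rot": [-0.003, 0, -0.001], "grip": 0}, {"dp": [-0.0003, -0.004, -0.0012], "rot": [-0.003, 0, -0.001], "grip": 0}, {"dp": [-0.0003, -0.004, -0.0012], "rot": [-0.003, 0, -0.001], "grip": 0}, {"dp": [-0.0003, -0.004, -0.0012], "rot": [-0.003, 0, -0.001], "grip": 0}, {"dp": [-0.0003, -0.004, -0.0012], "rot": [-0.003, 0, -0.001], "grip": 0}, {"dp": [-0.0003, -0.004, -0.0012], "rot": [-0.003, 0, -0.001], "grip": 0}])

```text
clock: 14.18
tcp_pos: [0.5194, 0.0483, 0.1398]
orientation: [2.216, -2.213, 0.019]
contact_force: [-4.2, 0.4, 9.1]
grip_width: 0.0229
```

>>> send_rows(motion=[{"dp": [-0.0003, -0.004, -0.0012], "rot": [-0.004, 0, -0.001], "grip": 0}, {"dp": [-0.0003, -0.004, -0.0012], "rot": [-0.004, 0, -0.001], "grip": 0}, {"dp": [-0.0003, -0.004, -0.0012], "rot": [-0.004, 0, -0.001], "grip": 0}, {"dp": [-0.0003, -0.004, -0.0012], "rot": [-0.004, 0, -0.001], "grip": 0}, {"dp": [-0.0003, -0.004, -0.0012], "rot": [-0.004, 0, -0.001], "grip": 0}, {"dp": [-0.0003, -0.004, -0.0012], "rot": [-0.004, 0, -0.001], "grip": 0}])

```text
clock: 14.92
tcp_pos: [0.5192, 0.0285, 0.1388]
orientation: [2.204, -2.213, 0.033]
contact_force: [-4.0, -0.0, 9.6]
grip_width: 0.0228
```

```bash
python3 -c "
from h import *
st()
"
```

```text
t 14.93 tcp [519.2  28.5 138.8] toolx -90.2 z [ 0.0021 -0.0276 -0.9996] F [-4.  -0.   9.6] M [-0.04  1.1  -0.  ] w 22.8 q [-0.84  0.4   0.82  2.03 -0.35  0.86 -1.41]
```

>>> send_rows(motion=[{"dp": [-0.0003, -0.004, -0.0012], "rot": [0.004, 0, 0], "grip": 0}, {"dp": [-0.0003, -0.004, -0.0012], "rot": [0.004, 0, 0], "grip": 0}, {"dp": [-0.0003, -0.004, -0.0012], "rot": [0.004, 0, 0], "grip": 0}, {"dp": [-0.0003, -0.004, -0.0012], "rot": [0.004, 0, 0], "grip": 0}, {"dp": [-0.0003, -0.004, -0.0012], "rot": [0.004, 0, 0], "grip": 0}, {"dp": [-0.0003, -0.004, -0.0012], "rot": [0.004, 0, 0], "grip": 0}])

```text
clock: 15.68
tcp_pos: [0.5192, 0.008, 0.1379]
orientation: [-2.213, 2.219, 0.007]
contact_force: [-4.6, 3.1, 10.9]
grip_width: 0.0229
```

>>> send_rows(motion=[{"dp": [-0.0003, -0.004, -0.0012], "rot": [0, 0, 0], "grip": 0}, {"dp": [-0.0003, -0.004, -0.0012], "rot": [0, 0, 0], "grip": 0}, {"dp": [-0.0003, -0.004, -0.0012], "rot": [0, 0, 0], "grip": 0}, {"dp": [-0.0003, -0.004, -0.0012], "rot": [0, 0, 0], "grip": 0}, {"dp": [-0.0003, -0.004, -0.0012], "rot": [0, 0, 0], "grip": 0}, {"dp": [-0.0003, -0.004, -0.0012], "rot": [0, 0, 0], "grip": 0}])

```text
clock: 16.42
tcp_pos: [0.5187, -0.0167, 0.1366]
orientation: [-2.208, 2.216, 0.014]
contact_force: [-3.7, 2.6, 10.7]
grip_width: 0.0229
```

```bash
python3 -c "
from h import *
st()
"
```

```text
t 16.43 tcp [518.7 -16.7 136.6] toolx -90.2 z [ 0.0036  0.0159 -0.9999] F [-3.7  2.6 10.7] M [0.88 1.13 0.05] w 22.9 q [-0.71  0.39  0.8   2.04 -0.39  0.86 -1.27]
```

>>> send_rows(motion=[{"dp": [-0.0004, -0.004, -0.0012], "rot": [-0.003, 0.0005, 0], "grip": 0}, {"dp": [-0.0004, -0.004, -0.0012], "rot": [-0.003, 0.0005, 0], "grip": 0}, {"dp": [-0.0004, -0.004, -0.0012], "rot": [-0.003, 0.0005, 0], "grip": 0}, {"dp": [-0.0004, -0.004, -0.0012], "rot": [-0.003, 0.0005, 0], "grip": 0}, {"dp": [-0.0004, -0.004, -0.0012], "rot": [-0.003, 0.0005, 0], "grip": 0}, {"dp": [-0.0004, -0.004, -0.0012], "rot": [-0.003, 0.0005, 0], "grip": 0}])

```text
clock: 17.18
tcp_pos: [0.5184, -0.0383, 0.1355]
orientation: [-2.213, 2.219, 0.006]
contact_force: [-3.1, -0.1, 9.0]
grip_width: 0.0232
```

>>> send_rows(motion=[{"dp": [-0.0004, -0.004, -0.0012], "rot": [-0.001, 0.0005, 0], "grip": 0}, {"dp": [-0.0004, -0.004, -0.0012], "rot": [-0.001, 0.0005, 0], "grip": 0}, {"dp": [-0.0004, -0.004, -0.0012], "rot": [-0.001, 0.0005, 0], "grip": 0}, {"dp": [-0.0004, -0.004, -0.0012], "rot": [-0.001, 0.0005, 0], "grip": 0}, {"dp": [-0.0004, -0.004, -0.0012], "rot": [-0.001, 0.0005, 0], "grip": 0}, {"dp": [-0.0004, -0.004, -0.0012], "rot": [-0.001, 0.0005, 0], "grip": 0}])

```text
clock: 17.92
tcp_pos: [0.5183, -0.059, 0.1344]
orientation: [-2.212, 2.215, 0.013]
contact_force: [-2.6, 0.3, 8.7]
grip_width: 0.0228
```

```bash
python3 -c "
from h import *
st()
"
```

```text
t 17.93 tcp [518.3 -59.  134.4] toolx -90.1 z [ 0.0021  0.0136 -0.9999] F [-2.6  0.3  8.7] M [0.03 0.96 0.03] w 22.8 q [-0.63  0.4   0.8   2.03 -0.4   0.86 -1.18]
```

>>> send_rows(motion=[{"dp": [-0.0006, -0.004, -0.0012], "rot": [-0.003, 0.0005, 0], "grip": 0}, {"dp": [-0.0006, -0.004, -0.0012], "rot": [-0.003, 0.0005, 0], "grip": 0}, {"dp": [-0.0006, -0.004, -0.0012], "rot": [-0.003, 0.0005, 0], "grip": 0}, {"dp": [-0.0006, -0.004, -0.0012], "rot": [-0.003, 0.0005, 0], "grip": 0}, {"dp": [-0.0006, -0.004, -0.0012], "rot": [-0.003, 0.0005, 0], "grip": 0}, {"dp": [-0.0006, -0.004, -0.0012], "rot": [-0.003, 0.0005, 0], "grip": 0}])

```text
clock: 18.68
tcp_pos: [0.518, -0.081, 0.1333]
orientation: [-2.215, 2.219, 0.001]
contact_force: [-2.6, 2.9, 10.8]
grip_width: 0.023
```

>>> send_rows(motion=[{"dp": [-0.0006, -0.004, -0.0012], "rot": [-0.002, 0, 0], "grip": 0}, {"dp": [-0.0006, -0.004, -0.0012], "rot": [-0.002, 0, 0], "grip": 0}, {"dp": [-0.0006, -0.004, -0.0012], "rot": [-0.002, 0, 0], "grip": 0}, {"dp": [-0.0006, -0.004, -0.0012], "rot": [-0.002, 0, 0], "grip": 0}, {"dp": [-0.0006, -0.004, -0.0012], "rot": [-0.002, 0, 0], "grip": 0}])

```text
clock: 19.3
tcp_pos: [0.5174, -0.1024, 0.1322]
orientation: [-2.216, 2.22, -0.012]
contact_force: [-2.3, -0.2, 7.5]
grip_width: 0.0232
```

```bash
python3 -c "
from h import *
st()
"
```

```text
t 19.3 tcp [ 517.4 -102.4  132.2] toolx -90.1 z [ 0.0085 -0.0022 -1.    ] F [-2.3 -0.2  7.5] M [-0.04  0.75  0.01] w 23.2 q [-0.55  0.41  0.8   2.03 -0.39  0.85 -1.11]
```

>>> send_rows(motion=[{"dp": [0, 0, -0.0011], "rot": [0, 0.003, 0], "grip": 0}, {"dp": [0, 0, -0.0011], "rot": [0, 0.003, 0], "grip": 0}, {"dp": [0, 0, -0.0011], "rot": [0, 0.003, 0], "grip": 0}, {"dp": [0, 0, -0.0011], "rot": [0, 0, 0], "grip": 0}])

```text
clock: 19.8
tcp_pos: [0.5181, -0.1054, 0.1319]
orientation: [2.216, -2.226, 0.003]
contact_force: [-4.4, -0.1, 10.2]
grip_width: 0.0228
```

>>> send_rows(motion=[{"dp": [0, 0.004, -0.001], "rot": [0, 0, 0], "grip": 0}, {"dp": [0, 0.004, -0.001], "rot": [0, 0, 0], "grip": 0}, {"dp": [0, 0.004, -0.001], "rot": [0, 0, 0], "grip": 0}, {"dp": [0, 0.004, -0.001], "rot": [0, 0, 0], "grip": 0}, {"dp": [0, 0.004, -0.001], "rot": [0, 0, 0], "grip": 0}, {"dp": [0, 0.004, -0.001], "rot": [0, 0, 0], "grip": 0}])

```text
clock: 20.55
tcp_pos: [0.5183, -0.088, 0.1327]
orientation: [-2.21, 2.232, -0.007]
contact_force: [-4.2, -1.3, 10.1]
grip_width: 0.0228
```

```bash
python3 -c "
from h import *
st()
"
```

```text
t 20.55 tcp [518.3 -88.  132.7] toolx -90.6 z [ 0.0033 -0.0033 -1.    ] F [-4.2 -1.3 10.1] M [-0.33  1.34 -0.01] w 22.8 q [-0.59  0.41  0.8   2.03 -0.39  0.86 -1.14]
```

>>> send_rows(motion=[{"dp": [0, 0.005, -0.001], "rot": [0.001, 0, 0.001], "grip": 0}, {"dp": [0, 0.005, -0.001], "rot": [0.001, 0, 0.001], "grip": 0}, {"dp": [0, 0.005, -0.001], "rot": [0.001, 0, 0.001], "grip": 0}, {"dp": [0, 0.005, -0.001], "rot": [0.001, 0, 0.001], "grip": 0}, {"dp": [0, 0.005, -0.001], "rot": [0.001, 0, 0.001], "grip": 0}, {"dp": [0, 0.005, -0.001], "rot": [0.001, 0, 0.001], "grip": 0}])

```text
clock: 21.3
tcp_pos: [0.5188, -0.0642, 0.1339]
orientation: [-2.208, 2.228, -0.004]
contact_force: [-3.7, -1.1, 11.5]
grip_width: 0.0227
```

>>> send_rows(motion=[{"dp": [0, 0.005, -0.001], "rot": [0.001, 0, 0], "grip": 0}, {"dp": [0, 0.005, -0.001], "rot": [0.001, 0, 0], "grip": 0}, {"dp": [0, 0.005, -0.001], "rot": [0.001, 0, 0], "grip": 0}, {"dp": [0, 0.005, -0.001], "rot": [0.001, 0, 0], "grip": 0}, {"dp": [0, 0.005, -0.001], "rot": [0.001, 0, 0], "grip": 0}, {"dp": [0, 0.005, -0.001], "rot": [0.001, 0, 0], "grip": 0}])

```text
clock: 22.05
tcp_pos: [0.5194, -0.0396, 0.1352]
orientation: [-2.198, 2.23, 0.002]
contact_force: [-4.9, -1.1, 11.7]
grip_width: 0.0225
```

```bash
python3 -c "
from h import *
st()
"
```

```text
t 22.05 tcp [519.4 -39.6 135.2] toolx -90.8 z [ 0.0067  0.0083 -0.9999] F [-4.9 -1.1 11.7] M [-0.37  1.49  0.01] w 22.5 q [-0.68  0.4   0.8   2.04 -0.39  0.85 -1.23]
```

>>> send_rows(motion=[{"dp": [-0.0007, 0.005, -0.001], "rot": [-0.001, 0.001, 0.002], "grip": 0}, {"dp": [-0.0007, 0.005, -0.001], "rot": [-0.001, 0.001, 0.002], "grip": 0}, {"dp": [-0.0007, 0.005, -0.001], "rot": [-0.001, 0.001, 0.002], "grip": 0}, {"dp": [-0.0007, 0.005, -0.001], "rot": [-0.001, 0.001, 0.002], "grip": 0}, {"dp": [-0.0007, 0.005, -0.001], "rot": [-0.001, 0.001, 0.002], "grip": 0}, {"dp": [-0.0007, 0.005, -0.001], "rot": [-0.001, 0.001, 0.002], "grip": 0}])

```text
clock: 22.8
tcp_pos: [0.5195, -0.0137, 0.1365]
orientation: [-2.209, 2.222, -0.007]
contact_force: [-3.2, -1.4, 9.5]
grip_width: 0.0229
```

>>> send_rows(motion=[{"dp": [-0.0007, 0.005, -0.001], "rot": [-0.001, 0.001, 0], "grip": 0}, {"dp": [-0.0007, 0.005, -0.001], "rot": [-0.001, 0.001, 0], "grip": 0}, {"dp": [-0.0007, 0.005, -0.001], "rot": [-0.001, 0.001, 0], "grip": 0}, {"dp": [-0.0007, 0.005, -0.001], "rot": [-0.001, 0.001, 0], "grip": 0}, {"dp": [-0.0007, 0.005, -0.001], "rot": [-0.001, 0.001, 0], "grip": 0}, {"dp": [-0.0007, 0.005, -0.001], "rot": [-0.001, 0.001, 0], "grip": 0}])

```text
clock: 23.55
tcp_pos: [0.5199, 0.013, 0.1378]
orientation: [-2.206, 2.228, -0.015]
contact_force: [-3.7, -1.0, 10.2]
grip_width: 0.0227
```

```bash
python3 -c "
from h import *
st()
"
```

```text
t 23.55 tcp [519.9  13.  137.8] toolx -90.6 z [ 0.0113 -0.0024 -0.9999] F [-3.7 -1.  10.2] M [-0.3   0.88  0.01] w 22.7 q [-0.79  0.39  0.81  2.04 -0.37  0.85 -1.35]
```

>>> send_rows(motion=[{"dp": [-0.0009, 0.005, -0.001], "rot": [0, 0.002, 0.001], "grip": 0}, {"dp": [-0.0009, 0.005, -0.001], "rot": [0, 0.002, 0.001], "grip": 0}, {"dp": [-0.0009, 0.005, -0.001], "rot": [0, 0.002, 0.001], "grip": 0}, {"dp": [-0.0009, 0.005, -0.001], "rot": [0, 0.002, 0.001], "grip": 0}, {"dp": [-0.0009, 0.005, -0.001], "rot": [0, 0.002, 0.001], "grip": 0}, {"dp": [-0.0009, 0.005, -0.001], "rot": [0, 0.002, 0.001], "grip": 0}])

```text
clock: 24.3
tcp_pos: [0.5204, 0.0406, 0.1392]
orientation: [-2.209, 2.225, -0.011]
contact_force: [-1.8, -0.9, 10.3]
grip_width: 0.0227
```

>>> send_rows(motion=[{"dp": [-0.0009, 0.005, -0.001], "rot": [0, 0.002, 0], "grip": 0}, {"dp": [-0.0009, 0.005, -0.001], "rot": [0, 0.002, 0], "grip": 0}, {"dp": [-0.0009, 0.005, -0.001], "rot": [0, 0.002, 0], "grip": 0}, {"dp": [-0.0009, 0.005, -0.001], "rot": [0, 0.002, 0], "grip": 0}, {"dp": [-0.0009, 0.005, -0.001], "rot": [0, 0.002, 0], "grip": 0}, {"dp": [-0.0009, 0.005, -0.001], "rot": [0, 0.002, 0], "grip": 0}])

```text
clock: 25.05
tcp_pos: [0.521, 0.0687, 0.1405]
orientation: [-2.205, 2.227, -0.006]
contact_force: [-1.7, -1.7, 9.4]
grip_width: 0.0229
```

```bash
python3 -c "
from h import *
st()
"
```

```text
t 25.05 tcp [521.   68.7 140.5] toolx -90.6 z [ 0.0079  0.0022 -1.    ] F [-1.7 -1.7  9.4] M [-0.37  0.67 -0.01] w 22.9 q [-0.89  0.4   0.8   2.02 -0.38  0.86 -1.45]
```

>>> send_rows(motion=[{"dp": [-0.0018, 0.005, -0.001], "rot": [0, 0.002, 0.001], "grip": 0}, {"dp": [-0.0018, 0.005, -0.001], "rot": [0, 0.002, 0.001], "grip": 0}, {"dp": [-0.0018, 0.005, -0.001], "rot": [0, 0.002, 0.001], "grip": 0}, {"dp": [-0.0018, 0.005, -0.001], "rot": [0, 0.002, 0.001], "grip": 0}, {"dp": [-0.0018, 0.005, -0.001], "rot": [0, 0.002, 0.001], "grip": 0}, {"dp": [-0.0015, 0.005, -0.001], "rot": [0, 0.002, 0.001], "grip": 0}, {"dp": [-0.0015, 0.005, -0.001], "rot": [0, 0.002, 0.001], "grip": 0}, {"dp": [-0.0015, 0.005, -0.001], "rot": [0, 0.002, 0.001], "grip": 0}, {"dp": [0, 0.003, -0.001], "rot": [0, 0.001, 0.001], "grip": 0}])

```text
clock: 26.18
tcp_pos: [0.5215, 0.1112, 0.1426]
orientation: [-2.205, 2.214, -0.011]
contact_force: [-3.2, -1.6, 9.1]
grip_width: 0.0233
```

```bash
python3 -c "
from h import *
st()
"
```

```text
t 26.18 tcp [521.5 111.2 142.6] toolx -90.2 z [ 0.0171  0.0073 -0.9998] F [-3.2 -1.6  9.1] M [-0.33  1.17  0.07] w 23.3 q [-0.96  0.4   0.8   2.01 -0.38  0.86 -1.53]
```

>>> send_rows(motion=[{"dp": [0, 0, 0.01], "rot": [0, 0, 0], "grip": 0}, {"dp": [0, 0, 0.01], "rot": [-0.007, 0.017, 0], "grip": 0}, {"dp": [0, 0, 0.01], "rot": [0, 0, 0], "grip": 0}, {"dp": [0, 0, 0.01], "rot": [0, 0, 0], "grip": 0}, {"dp": [-0.0054, 0.0192, 0], "rot": [0, 0, 0.122], "grip": 0}, {"dp": [-0.0054, 0.0192, 0], "rot": [0, 0, 0.122], "grip": 0}, {"dp": [-0.0054, 0.0192, 0], "rot": [0, 0, 0.122], "grip": 0}, {"dp": [-0.0054, 0.0192, 0], "rot": [0, 0, 0.122], "grip": 0}, {"dp": [-0.0054, 0.0192, 0], "rot": [0, 0, 0.122], "grip": 0}, {"dp": [-0.0054, 0.0192, 0], "rot": [0, 0, 0.122], "grip": 0}, {"dp": [-0.0054, 0.0192, 0], "rot": [0, 0, 0.122], "grip": 0}, {"dp": [-0.0054, 0.0192, 0], "rot": [0, 0, 0.122], "grip": 0}, {"dp": [-0.0054, 0.0192, 0], "rot": [0, 0, 0.122], "grip": 0}, {"dp": [-0.0054, 0.0192, 0], "rot": [0, 0, 0.122], "grip": 0}, {"dp": [0, 0, 0], "rot": [0, 0, 0], "grip": 0}, {"dp": [0, 0, 0], "rot": [0, 0, 0], "grip": 0}])

```text
clock: 28.18
tcp_pos: [0.4652, 0.3049, 0.1897]
orientation: [-3.096, 0.505, -0.004]
contact_force: [-0.3, -0.2, -3.9]
grip_width: 0.0231
```

```bash
python3 -c "
from h import *
import pickle
a0,b0=pickle.load(open('f0.pkl','rb'))
st()
a=grab('top');b=grab('side')
c=lambda f,x,y,w,h,W,H:cv2.resize(cv2.cvtColor(f['img'],cv2.COLOR_RGB2BGR)[y:y+h,x:x+w],(W,H),interpolation=cv2.INTER_CUBIC)
cv2.imwrite('pics/g3.png',np.hstack([c(b,180,90,80,120,400,600),c(b0,230,170,40,120,200,600),c(b,230,170,40,120,200,600)]))
"
```

```text
t 28.18 tcp [465.2 304.9 189.7] toolx -18.5 z [ 0.0035  0.0038 -1.    ] F [-0.3 -0.2 -3.9] M [-0.03 -0.03 -0.02] w 23.1 q [-1.09  0.32  0.5   1.89 -0.18  0.97 -0.83]
```

View pics/g3.png

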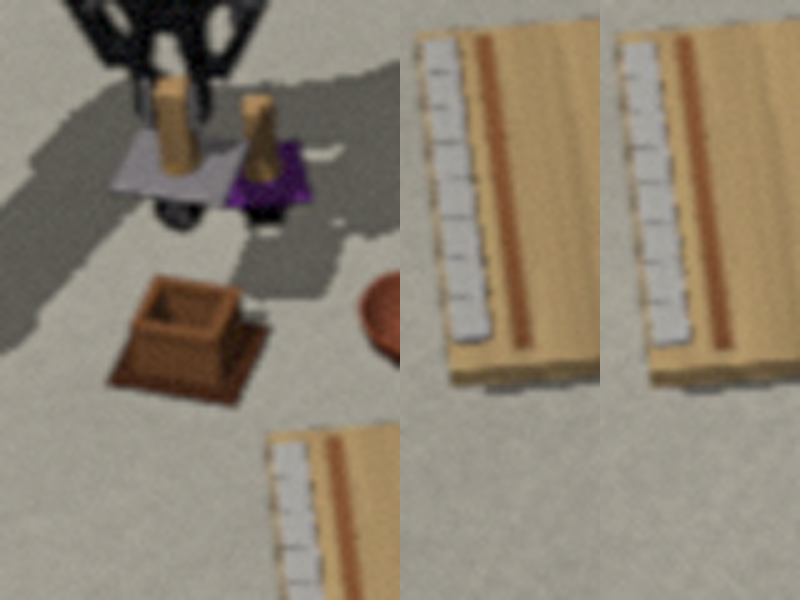

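```bash
python3 -c "
from h import *
o,M=st()
b=grab('side')
p=np.array(o['tcp_pos']);x=M[:,0];z=-M[:,2];y=np.cross(z,x)
bot=p-z*.0579
P=lambda a,c,h:np.round((np.array(proj(b,bot+x*a+y*c+z*h))-[180,90])*5)
for n,q in dict(htop=(0,0,.112),hbot=(0,0,.048)).items():print(n,P(*q))
for s in((1,1),(1,-1),(-1,-1),(-1,1)):print('plate',s,P(s[0]*.039,s[1]*.035,.048))
im=cv2.cvtColor(b['img'],cv2.COLOR_RGB2BGR)[90:150,180:240];im=cv2.resize(im,(600,600),interpolation=cv2.INTER_CUBIC)
for q in [(s*.039,t*.035,.048) for s in(1,-1) for t in(1,-1)]+[(s*.012,t*.012,h) for s in(1,-1) for t in(1,-1) for h in(.048,.112)]:
  cv2.circle(im,tuple(int(2*v) for v in P(*q)),3,(0,0,255),1)
cv2.imwrite('pics/g4.png',im)
"
```

```text
t 28.27 tcp [465.2 305.1 189.7] toolx -18.5 z [ 0.0034  0.0042 -1.    ] F [-0.8  0.1 -3.6] M [ 0.02  0.01 -0.01] w 23.0 q [-1.09  0.32  0.5   1.89 -0.19  0.97 -0.83]
htop [173.  84.]
hbot [180. 164.]
plate (1, 1) [249. 140.]
plate (1, -1) [223. 202.]
plate (-1, -1) [110. 188.]
plate (-1, 1) [139. 127.]
```

View pics/g4.png

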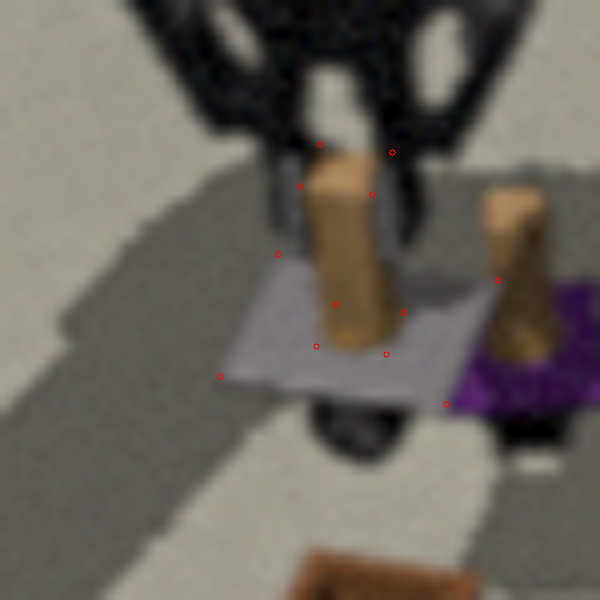

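>>> send_rows(motion=[{"dp": [-0.0025, 0.007, 0], "rot": [-0.004, 0.0034, 0.017], "grip": 0}, {"dp": [0, 0, -0.014], "rot": [0, 0, 0], "grip": 0}, {"dp": [0, 0, -0.014], "rot": [0, 0, 0], "grip": 0}, {"dp": [0, 0, -0.014], "rot": [0, 0, 0], "grip": 0}, {"dp": [0, 0, -0.01], "rot": [0, 0, 0], "grip": 0}, {"dp": [0, 0, 0], "rot": [0, 0, 0], "grip": 0}, {"dp": [0, 0, 0], "rot": [0, 0, 0], "grip": 0}])

```text
clock: 29.2
tcp_pos: [0.4623, 0.3109, 0.1326]
orientation: [3.102, -0.48, -0.002]
contact_force: [0.3, 0.1, -3.9]
grip_width: 0.0228
```

```bash
python3 -c "
from h import *
st()
"
```

```text
t 29.2 tcp [462.3 310.9 132.6] toolx -17.6 z [-0.0018 -0.0024 -1.    ] F [ 0.3  0.1 -3.9] M [ 0.01  0.   -0.06] w 22.8 q [-1.07  0.4   0.47  1.94 -0.23  0.86 -0.79]
```

Aligned within 1 mm. Lowering into the rest (seat expected at TCP z ≈ 66 mm).

>>> send_rows(motion=[{"dp": [0.0004, 0.001, -0.01], "rot": [0.0024, -0.0018, 0], "grip": 0}, {"dp": [0, 0, -0.01], "rot": [0, 0, 0], "grip": 0}, {"dp": [0, 0, -0.01], "rot": [0, 0, 0], "grip": 0}, {"dp": [0, 0, -0.01], "rot": [0, 0, 0], "grip": 0}, {"dp": [0, 0, -0.01], "rot": [0, 0, 0], "grip": 0}, {"dp": [0, 0, -0.006], "rot": [0, 0, 0], "grip": 0}, {"dp": [0, 0, 0], "rot": [0, 0, 0], "grip": 0}])

```text
clock: 30.08
tcp_pos: [0.4629, 0.3123, 0.0729]
orientation: [-3.104, 0.48, -0.001]
contact_force: [-0.5, 0.7, -3.7]
grip_width: 0.0232
```

```bash
python3 -c "
from h import *
st()
"
```

```text
t 30.07 tcp [462.9 312.3  72.9] toolx -17.6 z [ 6.e-04  8.e-04 -1.e+00] F [-0.5  0.7 -3.7] M [ 0.02 -0.01  0.  ] w 23.2 q [-1.03  0.48  0.42  1.97 -0.29  0.74 -0.75]
```

>>> send_rows(motion=[{"dp": [0, 0, -0.002], "rot": [0, 0, 0], "grip": 0}, {"dp": [0, 0, -0.002], "rot": [0, 0, 0], "grip": 0}, {"dp": [0, 0, -0.0015], "rot": [0, 0, 0], "grip": 0}, {"dp": [0, 0, -0.001], "rot": [0, 0, 0], "grip": 0}])

```text
clock: 30.58
tcp_pos: [0.4636, 0.3128, 0.067]
orientation: [-3.102, 0.48, -0.003]
contact_force: [-0.3, -0.4, -3.3]
grip_width: 0.0227
```

>>> send_rows(motion=[{"dp": [0, 0, -0.0007], "rot": [0, 0, 0], "grip": 0}, {"dp": [0, 0, -0.0006], "rot": [0, 0, 0], "grip": 0}])

```text
clock: 30.82
tcp_pos: [0.4636, 0.3129, 0.0658]
orientation: [-3.102, 0.48, -0.003]
contact_force: [-1.8, -1.2, 4.2]
grip_width: 0.0232
```

>>> send_rows(motion=[{"dp": [0, 0, 0], "rot": [0, 0, 0], "grip": 0.035}, {"dp": [0, 0, 0], "rot": [0, 0, 0], "grip": 0.06}, {"dp": [0, 0, 0], "rot": [0, 0, 0], "grip": 0.0854}, {"dp": [0, 0, 0], "rot": [0, 0, 0], "grip": 0.0854}, {"dp": [0, 0, 0], "rot": [0, 0, 0], "grip": 0.0854}, {"dp": [0, 0, 0.01], "rot": [0, 0, 0], "grip": 0.0854}, {"dp": [0, 0, 0.02], "rot": [0, 0, 0], "grip": 0.0854}, {"dp": [0, 0, 0.025], "rot": [0, 0, 0], "grip": 0.0854}, {"dp": [0, 0, 0.03], "rot": [0, 0, 0], "grip": 0.0854}, {"dp": [0, 0, 0.03], "rot": [0, 0, 0], "grip": 0.0854}, {"dp": [-0.03, 0.03, 0.01], "rot": [0, 0, 0], "grip": 0.0854}, {"dp": [-0.03, 0.03, 0], "rot": [0, 0, 0], "grip": 0.0854}, {"dp": [-0.03, 0.03, 0], "rot": [0, 0, 0], "grip": 0.0854}, {"dp": [-0.01, 0.01, 0], "rot": [0, 0, 0], "grip": 0.0854}, {"dp": [0, 0, 0], "rot": [0, 0, 0], "grip": 0.0854}])

```text
clock: 32.7
tcp_pos: [0.3642, 0.4147, 0.2028]
orientation: [-3.093, 0.486, -0.011]
contact_force: [1.2, 0.5, 0.6]
grip_width: 0.0854
```

```bash
python3 -c "
from h import *
st()
a=grab('top');b=grab('side')
c=lambda f,x,y,w,h,W,H:cv2.resize(cv2.cvtColor(f['img'],cv2.COLOR_RGB2BGR)[y:y+h,x:x+w],(W,H),interpolation=cv2.INTER_CUBIC)
cv2.imwrite('pics/g5.png',np.hstack([c(b,180,90,100,160,375,600),c(a,115,140,100,140,425,600)]))
"
```

```text
t 32.7 tcp [364.2 414.7 202.8] toolx -17.9 z [ 0.0086  0.0088 -0.9999] F [1.2 0.5 0.6] M [-0.01 -0.03  0.05] w 85.4 q [-1.34  0.29  0.45  1.89 -0.15  0.98 -1.13]
```

View pics/g5.png

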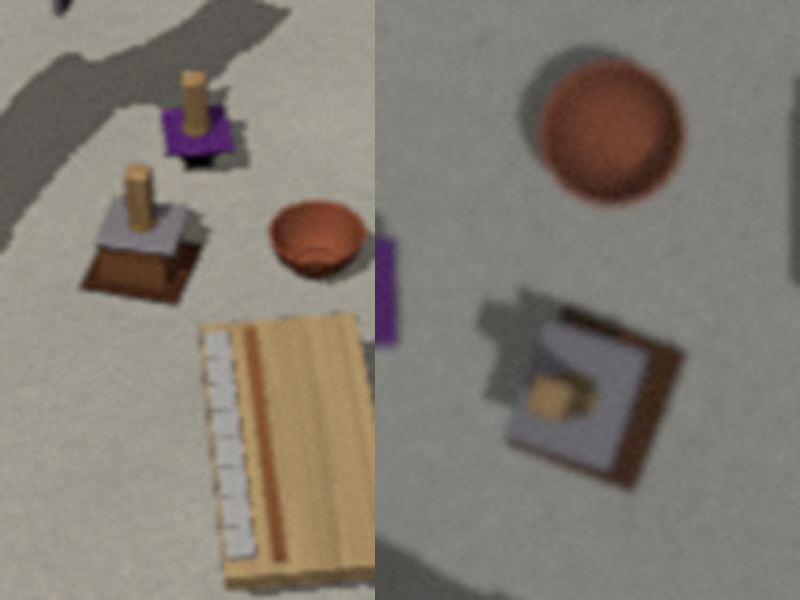

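The roller sits upright in its rest with the plate flat on the rim (side crop 143,230; top crop 580,400), and the bowl is untouched. Handing in.

>>> send_rows(motion=[{"dp": [0, 0, 0], "rot": [0, 0, 0], "grip": 0.0854}, {"dp": [0, 0, 0], "rot": [0, 0, 0], "grip": 0.0854}])

```text
clock: 33.05
tcp_pos: [0.3676, 0.4112, 0.2027]
orientation: [-3.093, 0.498, -0.013]
contact_force: [-0.4, 0.2, 1.0]
grip_width: 0.0854
```

```bash
python3 -c "
from bench import hand_in
print(hand_in())"
```

```text
the job is handed in; nothing more can be done
None
```

I took the grey-plated roller out of its rest and rolled it along the strip from the +y end to the -y end and back. I then set it back upright in the rest, let go, and handed in at 33 s on the robot's clock.

**Force:** the readings put the roller's push on the strip at about 8–15 N, allowing for its weight. They came only at the end of each move call, so peaks in between went unseen; none I saw came near 25 N.

**Links:** on the way back the roller's height followed one straight slope of about 2.9° across all eight links, to within about 0.1 mm. Link 7 also stopped hard under about 14 N. I take that as all links home, because the camera pictures are too coarse to measure each one.

**Drift:** by the end of the second pass the roller sat about 3.5–4.5 mm to the +x side of the strip's centre line, tilted about 1°. That is at the limit of the 4 mm the wheel overlaps each side, so at the +y end it covered nearly all or all of the strip's width.

**Final check:** the last picture shows the roller in its rest with the guard plate flat on the rim and the gripper clear. The bowl and the purple look-alike were unmoved. The jar and cup were outside that picture, and the arm never went near them.

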